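# Set out the pedestal posts by height on the rail

## Task

Set out the four pedestal posts on the rail's four carriers in order of height, one on each carrier: the tallest on the carrier next to the white vacuum gauge, then stepping down to the shortest on the carrier farthest from it. Stand each post upright in the middle of its carrier's white ring, and do not tip any post over on the way.

Things in the scene. Friction and masses are not known exactly. Their poses are not given: they have to be found in the camera images.
- post_40: loose aluminium pedestal post, 40 mm tall in all: plain round column 25 mm in diameter on a round foot 36 mm in diameter and 5 mm thick, small dark tapped hole in its flat top; standing on the table at the start. Origin at the centre of the underside of the foot, z up. The four posts (40, 58, 76 and 94 mm) differ only in height. Grip it by the column, near the top.
- post_58: loose aluminium pedestal post, 58 mm tall in all: plain round column 25 mm in diameter on a round foot 36 mm in diameter and 5 mm thick, small dark tapped hole in its flat top; standing on the table at the start. Origin at the centre of the underside of the foot, z up. The four posts (40, 58, 76 and 94 mm) differ only in height. Grip it by the column, near the top.
- post_76: loose aluminium pedestal post, 76 mm tall in all: plain round column 25 mm in diameter on a round foot 36 mm in diameter and 5 mm thick, small dark tapped hole in its flat top; standing on the table at the start. Origin at the centre of the underside of the foot, z up. The four posts (40, 58, 76 and 94 mm) differ only in height. Grip it by the column, near the top.
- post_94: loose aluminium pedestal post, 94 mm tall in all: plain round column 25 mm in diameter on a round foot 36 mm in diameter and 5 mm thick, small dark tapped hole in its flat top; standing on the table at the start. Origin at the centre of the underside of the foot, z up. The four posts (40, 58, 76 and 94 mm) differ only in height. Grip it by the column, near the top.
- carrier_a: one of four identical fixed carriers, in a straight row on a fixed rail 20 mm high: black plate 60 x 60 mm, 6 mm thick, white ring (44 mm) round its centre. At least 70 mm between centres; which letter is where in the row varies. Origin at the centre of the plate's underside, 20 mm above the table, so a post's foot rests 6 mm above the origin. y along the rail (roughly left-right), x across it, z up.
- carrier_b: one of four identical fixed carriers, in a straight row on a fixed rail 20 mm high: black plate 60 x 60 mm, 6 mm thick, white ring (44 mm) round its centre. At least 70 mm between centres; which letter is where in the row varies. Origin at the centre of the plate's underside, 20 mm above the table, so a post's foot rests 6 mm above the origin. y along the rail (roughly left-right), x across it, z up.
- carrier_c: one of four identical fixed carriers, in a straight row on a fixed rail 20 mm high: black plate 60 x 60 mm, 6 mm thick, white ring (44 mm) round its centre. At least 70 mm between centres; which letter is where in the row varies. Origin at the centre of the plate's underside, 20 mm above the table, so a post's foot rests 6 mm above the origin. y along the rail (roughly left-right), x across it, z up.
- carrier_d: one of four identical fixed carriers, in a straight row on a fixed rail 20 mm high: black plate 60 x 60 mm, 6 mm thick, white ring (44 mm) round its centre. At least 70 mm between centres; which letter is where in the row varies. Origin at the centre of the plate's underside, 20 mm above the table, so a post's foot rests 6 mm above the origin. y along the rail (roughly left-right), x across it, z up.
- gauge: vacuum gauge head fixed on one end of the rail (either end), in line with the carriers: upright white cylinder 50 mm in diameter with a short black stub (20 mm in diameter) on top, 80 mm tall in all. Origin at the centre of its underside, on the rail's top, 20 mm above the table; 86 mm (give or take 8 mm) from the centre of the nearest carrier. At the rail's other end is only a low steel knob.
Things that resemble listed ones, but are neither listed nor needed, are in the scene too. Leave any green look-alike of the post_76 alone.

How it is judged:
By the outcome, as a careful person would: the job done as asked, in the order asked, and still so for the second after the job is handed in, with the robot touching nothing.
It also fails if it takes over 112 s, if anything falls off the work surface, if the arm or the gripper's body presses on something with over 40 N, if the wrist force passes 120 N, or if a joint passes its speed limit or range.

## Robot

A 6-joint arm with a two-finger parallel gripper is mounted at the origin on the work surface. World frame = base frame: x ahead of the robot, y to its left, z up, the work surface at z = 0. Lengths are in m, angles in rad, forces in N, time in s.
With the tool pointing down it reaches from about 0.3 to 0.85 m from the base axis. Payload 4.2 kg.
Tool frame: the origin (TCP) lies at the very end of the fingers, on their centre line; the grasp point (between the pads) lies 19 mm behind it; z points along the fingers, y is the line along which they close (so a half turn about z gives the same grasp; the last joint's range is limited). The gripper opens to 91 mm and grips with 3 to 60 N. Pads are 32 mm wide; open, the fingers measure 118 mm over their backs; the gripper's body (76 mm by 178 mm) begins 60 mm behind the grasp point.
Start: joints at [1.307, 0.32, 1.565, -0, 1.257, -0.02], TCP at [0.139, 0.558, 0.185] pointing down, gripper open.
Joint ranges: [-3.11, 3.11], [-0.84, 2.01], [0.21, 2.61], [-1.34, 4.49], [0.05, 2.63], [-2.56, 2.56]. Speed limits (rad/s): [2.57, 2.57, 3.14, 3.14, 3.14, 3.14].

## Interface

Orientations are given as [roll, pitch, yaw] about the fixed x, y, z axes, in that order (R = Rz(yaw) Ry(pitch) Rx(roll)).
In Python, from workcell import robot, claw, readout, vision gives the robot as it stands. The module is installed in compiled form; this text tells all that it offers. Calls block until the motion is done:
- robot.move_ptp(position, orientation): joint-space move of the TCP to a pose.
- robot.move_straight(position, attitude=None, vel=0.15, max_force=None): straight line of the TCP; attitude=None keeps the orientation; vel is the mean speed in m/s. With max_force (N) it stops when the force on the tool has changed by that much, and returns True; else False.
- robot.move_joints(angles): joint-space move.
- claw.gripper_to(opening, squeeze=None): finger opening in m; squeeze is the grip in N (None keeps the last); returns when the fingers have stopped.
- robot.wait(seconds).
- robot.inverse_kinematics(position, orientation): joint angles nearest the present ones, or None.
- readout.get_state(): the state.
- vision.grab_frame(name): name is "scene" or "top"; returns (picture, depth): 400x640x3 uint8, red, green, blue; 400x640 float32, m along the optical axis (not along the pixel's ray), 0 where there is no reading.
- vision.get_calibration(name): a dict with "vertical_fov" (degrees; the focal length in pixels is half the picture's height over the tangent of half this angle, whatever the lens; pixels are square), "cx", "cy" (the principal point, pixels), "rvec" (rotation vector, rad) and "tvec" (3), from world to camera coordinates, as OpenCV has them. Camera axes: x right, y down, z forward; pixel columns grow to the right and rows downward; lengths in m; the calibration is good to about 2 mm. A picture is of the moment at which its call begins. get_calibration takes no time and is no camera call.
A pose or a line that the arm cannot do raises robot.MotionError and nothing moves.
- robot.hand_in(): hands the job in; it is judged then, once.
The state is a dict: "clock": time; "qpos": joint angles; "dq": joint speeds; "tau": joint torques, N m; "eef_pos": TCP position; "tcp_rot": TCP orientation; "ft_force": force on the tool from outside, world axes, zero at the start; "wrist_torque": the same for the moment, N m; "width": finger opening in m; "grasp_force": force on a finger pad.
Only numpy, scipy, OpenCV 4.12 (cv2) and the standard library are available. Lean on these libraries where they do the work, as an engineer would, in place of code of your own. Each camera call takes 0.05 s, during which the arm holds its last target. There are 200 camera calls.

## Working session

There is one attempt and no reset: what is moved stays moved. The work goes in short steps, each a Python script; the robot and the scene stay as the last script left them, time stands still between calls to the robot, and variables do not carry over. Pictures are saved under pics/ and viewed, at most 14 in all, crops included, and the job is handed in when it is done.

```bash
mkdir -p pics; python3 - <<'E'
from workcell import robot, claw, readout, vision
import cv2,numpy as np
for n in("scene","top"):
    p,d=vision.grab_frame(n);cv2.imwrite(f"pics/{n}0.png",p[:,:,::-1]);np.savez(f"{n}0.npz",p=p,d=d);print(vision.get_calibration(n))
s=readout.get_state();print(s["clock"],s["tcp_rot"],s["width"])
E
```

```text
{'vertical_fov': 43.461734395437134, 'cx': 326.0108174522814, 'cy': 200.10850214803057, 'rvec': array([ 1.12079034,  2.3879654 , -1.00736972]), 'tvec': array([ 0.34507206, -0.23969893,  1.20686558])}
{'vertical_fov': 48.06362913792152, 'cx': 321.1024481016431, 'cy': 198.61132894309307, 'rvec': array([ 2.18629577, -2.13371651,  0.05872503]), 'tvec': array([0.0062239 , 0.52458661, 1.04483355])}
0.1 [-3.13999578e+00 -2.61236993e-05  2.89782938e+00] 0.0909113535597128
```

View pics/scene0.png

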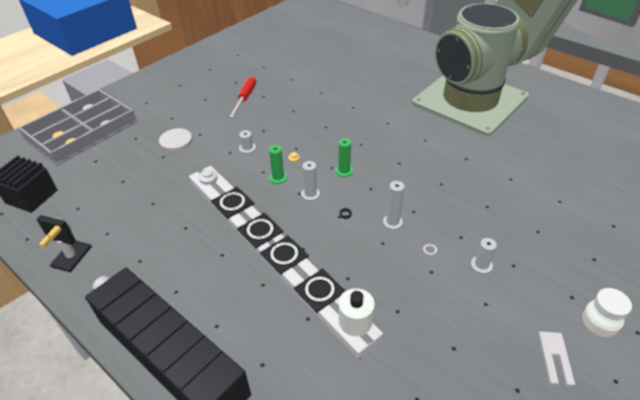

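View pics/top0.png

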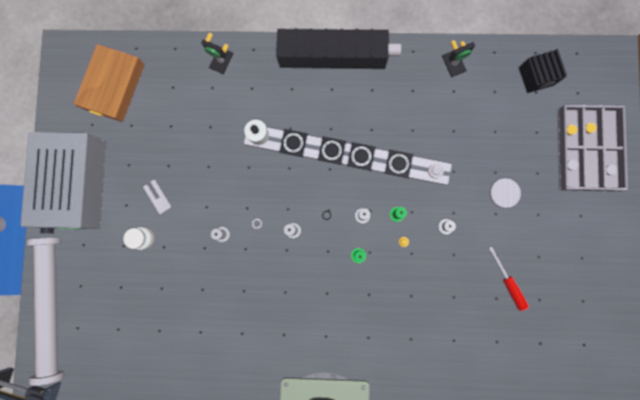

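The scene view shows grey posts at about (247,140), (310,180), (396,205) and (486,255). In the top view they are at (447,226), (363,215), (291,229) and (219,234). Look-alikes are the green posts at top (398,213) and (358,255), and the white jar at top (138,238). The gauge is at top (256,130), on the rail, with a black stub. The rail's knob is at (436,171). The rings are at about (293,142), (332,150), (361,156) and (400,163).

I'll measure these in both views and check them with a close crop.

```bash
cat > vis.py <<'E'
import cv2, numpy as np
from workcell import vision
def cam(n):
    c=vision.get_calibration(n); f=200/np.tan(np.radians(c["vertical_fov"])/2)
    K=np.array([[f,0,c["cx"]],[0,f,c["cy"]],[0,0,1]]); R=cv2.Rodrigues(c["rvec"])[0]; return K,R,np.array(c["tvec"])
C={n:cam(n) for n in("scene","top")}
def proj(n,X):
    K,R,t=C[n]; return cv2.projectPoints(np.atleast_2d(np.float64(X)),R,t,K,None)[0].reshape(-1,2)
def onplane(n,uv,z):
    K,R,t=C[n]; o=-R.T@t; d=(R.T@np.linalg.inv(K)@np.c_[np.atleast_2d(uv),np.ones(len(np.atleast_2d(uv)))].T).T
    return o+d*((z-o[2])/d[:,2])[:,None]
def tri(us,ut):
    P=[C[n][0]@np.c_[C[n][1],C[n][2]] for n in("scene","top")]
    h=cv2.triangulatePoints(*P,np.float64(us).reshape(2,1),np.float64(ut).reshape(2,1)); return (h[:3]/h[3]).ravel()
def cloud(n,d):
    K,R,t=C[n]; v,u=np.mgrid[:400,:640]; P=np.stack([(u-K[0,2])/K[0,0]*d,(v-K[1,2])/K[1,1]*d,d],-1)
    return (P-t)@R
def ellipses(p,mask,lo,hi):
    out=[]
    for c in cv2.findContours(mask.astype(np.uint8)*255,cv2.RETR_LIST,cv2.CHAIN_APPROX_NONE)[0]:
        if len(c)>=8:
            e=cv2.fitEllipse(c)
            if lo<e[1][0] and e[1][1]<hi: out.append((e[0],e[1]))
    return out
E
python3 - <<'E'
from vis import *
T=np.load("top0.npz");S=np.load("scene0.npz")
W=cloud("top",T["d"]);WS=cloud("scene",S["d"])
print("table z", np.median(W[300:330,200:300,2]), np.median(WS[100:120,300:400,2]))
for u,v in[(447,226),(363,215),(291,229),(219,234),(398,213),(358,255)]:
    w=W[v-12:v+13,u-14:u+15].reshape(-1,3); top=np.percentile(w[:,2],97); m=w[w[:,2]>top-.008]
    print((u,v),"top",top.round(4),m.mean(0).round(4),len(m))
for u,v in[(293,142),(332,150),(361,156),(400,163),(256,130)]:print((u,v),W[v,u].round(4))
a=cv2.resize(T["p"][110:250,200:470],(800,415),interpolation=3)[:,:,::-1]
cv2.imwrite("pics/ct.png",a)
b=cv2.resize(S["p"][120:350,180:510],(800,558),interpolation=3)[:,:,::-1]
cv2.imwrite("pics/cs.png",b)
E
```

```text
table z -0.0005173587463544078 -0.0004986400874245271
(447, 226) top 0.0407 [ 0.4653 -0.2702  0.0808] 100
(363, 215) top 0.0775 [ 0.4855 -0.0783  0.1163] 99
(291, 229) top 0.0948 [0.4482 0.0827 0.1129] 101
(219, 234) top 0.059 [0.4344 0.2457 0.0998] 97
(398, 213) top 0.0768 [ 0.4923 -0.1602  0.0959] 98
(358, 255) top 0.0769 [ 0.3935 -0.0719  0.0955] 100
(293, 142) [0.6598 0.0903 0.0237]
(332, 150) [ 0.641  -0.0042  0.0286]
(361, 156) [ 0.6276 -0.0736  0.0299]
(400, 163) [ 0.6137 -0.1669  0.0242]
(256, 130) [0.6698 0.1674 0.0976]
```

View pics/ct.png

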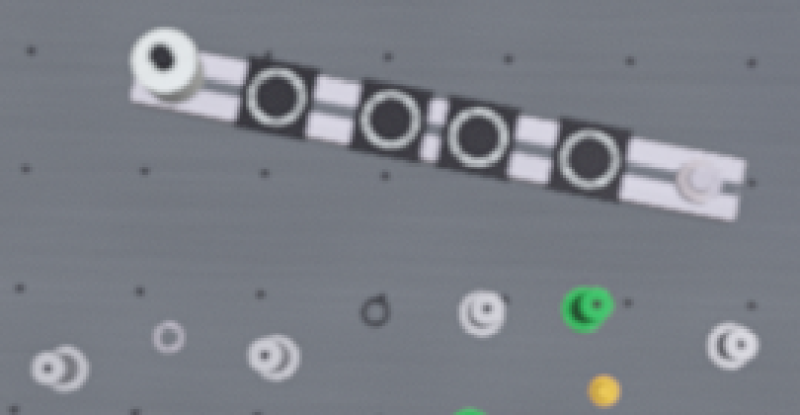

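View pics/cs.png

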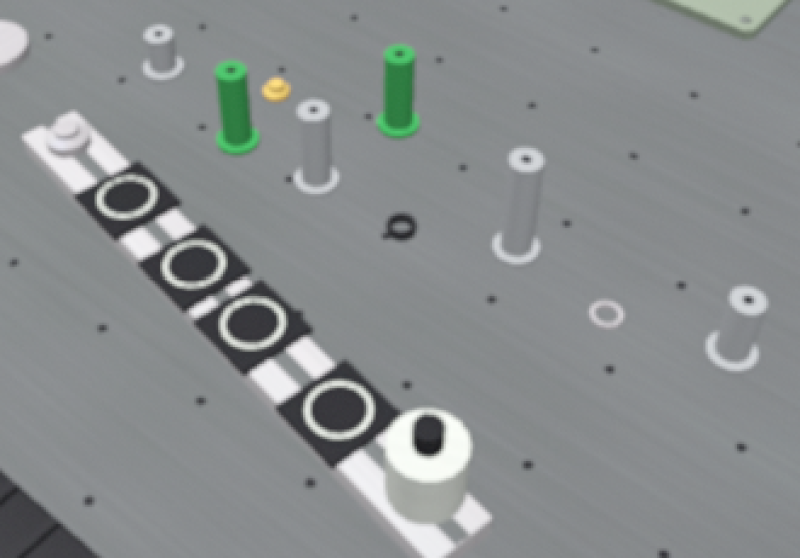

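The crops confirm four bare-aluminium posts with tapped holes (58, 94, 76 and 40 mm, left to right in the top view), two green look-alikes to leave alone, and four ringed carriers. The gauge is at the left (+y) end, with its black stub at crop (161,57). Next I'll triangulate hole and ring centres.

```bash
cat >> vis.py <<'E'
def hole(p,uv,r=4):
    g=cv2.cvtColor(p,cv2.COLOR_RGB2GRAY).astype(float); u,v=np.round(uv).astype(int)
    w=g[v-r:v+r+1,u-r:u+r+1]; y,x=np.mgrid[v-r:v+r+1,u-r:u+r+1]
    k=np.clip(np.median(w)-15-w,0,None)*(np.hypot(x-uv[0],y-uv[1])<3.2); return np.array([(k*x).sum(),(k*y).sum()])/k.sum()
def ring(p,uv,r):
    g=cv2.cvtColor(p,cv2.COLOR_RGB2GRAY); u,v=np.round(uv).astype(int); w=g[v-r:v+r+1,u-r:u+r+1]
    w=cv2.resize(w,None,fx=8,fy=8,interpolation=cv2.INTER_CUBIC)
    es=[]
    for c in cv2.findContours((w>130).astype(np.uint8),cv2.RETR_LIST,cv2.CHAIN_APPROX_NONE)[0]:
        if len(c)>60:
            e=cv2.fitEllipse(c); q=(np.array(e[0])+.5)/8-.5+[u-r,v-r]
            if np.hypot(*(q-uv))<4 and 8<e[1][0]/8: es.append((q,np.array(e[1])/8))
    return es
E
python3 - <<'E'
from vis import *
T=np.load("top0.npz");S=np.load("scene0.npz")
ct=lambda a:np.array(a)/2.963+[200,110]-.33; cs=lambda a:np.array(a)/2.424+[180,120]-.3
for h,a,b in[(58,(47,368),(748,300)),(94,(265,355),(526,159)),(76,(488,310),(313,109)),(40,(741,344),(158,34))]:
    ut,us=hole(T["p"],ct(a)),hole(S["p"],cs(b)); X=tri(us,ut)
    print(h,ut.round(1),us.round(1),X.round(4),"reproj",(proj("top",X)-ut).round(2),(proj("scene",X)-us).round(2),onplane("top",ut,h/1e3)[0].round(4),onplane("scene",us,h/1e3)[0].round(4))
for a,b in[((277,97),(338,409)),((391,119),(252,322)),((478,137),(193,263)),((589,158),(127,195))]:
    et=ring(T["p"],ct(a),13);es=ring(S["p"],cs(b),19)
    print([(q.round(1),s.round(1)) for q,s in et],[(q.round(1),s.round(1)) for q,s in es])
    if et and es:
        ut=min(et,key=lambda e:e[1][1])[0];us=min(es,key=lambda e:e[1][1])[0];X=tri(us,ut)
        print("  ring",X.round(4),onplane("top",ut,.026)[0].round(4),onplane("scene",us,.026)[0].round(4))
E
```

```text
58 [215.6 233.8] [488.3 243.2] [0.4346 0.2583 0.0583] reproj [[ 0.28 -0.14]] [[ 0.35 -0.01]] [0.4342 0.259  0.058 ] [0.4347 0.2578 0.058 ]
94 [288.8 229.4] [396.6 185.1] [0.4484 0.0856 0.0947] reproj [[ 0.27 -0.17]] [[0.33 0.  ]] [0.448  0.0862 0.094 ] [0.4481 0.0848 0.094 ]
76 [363.9 213.6] [308.9 164.8] [ 0.4883 -0.0804  0.077 ] reproj [[ 0.2  -0.16]] [[0.25 0.02]] [ 0.4879 -0.08    0.076 ] [ 0.4877 -0.0816  0.076 ]
40 [449.6 225.7] [244.9 133.4] [ 0.4671 -0.2802  0.0415] reproj [[ 0.14 -0.13]] [[0.17 0.02]] [ 0.4668 -0.2802  0.04  ] [ 0.466 -0.282  0.04 ]
[(array([292.9, 142.2]), array([14.2, 14.6])), (array([292.9, 142.2]), array([19.1, 19.9]))] [(array([319.3, 288.4]), array([18.5, 22.6])), (array([319.3, 288.5]), array([24.9, 29.7]))]
  ring [0.6591 0.0897 0.0268] [0.6588 0.0903 0.026 ] [0.659  0.0889 0.026 ]
[(array([331.4, 149.8]), array([14.4, 14.5])), (array([331.4, 149.9]), array([19.4, 19.9]))] [(array([283.7, 252.7]), array([16. , 21.2])), (array([283.7, 252.8]), array([22.1, 28.1]))]
  ring [ 0.6422 -0.0033  0.027 ] [ 0.642  -0.0028  0.026 ] [ 0.642  -0.0044  0.026 ]
[(array([360.9, 155.7]), array([14.3, 14.5])), (array([361. , 155.7]), array([19.8, 20. ]))] [(array([259.5, 228.4]), array([14.6, 20.1])), (array([259.5, 228.5]), array([20.1, 27.1]))]
  ring [ 0.6293 -0.074   0.0272] [ 0.6291 -0.0736  0.026 ] [ 0.6289 -0.0753  0.026 ]
[(array([398.6, 163.2]), array([14.4, 14.7])), (array([398.5, 163.3]), array([19.7, 20.1]))] [(array([231.8, 200.6]), array([12.8, 19.1])), (array([231.8, 200.8]), array([18. , 25.8]))]
  ring [ 0.6131 -0.1635  0.0274] [ 0.6129 -0.1632  0.026 ] [ 0.6125 -0.1652  0.026 ]
```

Both views agree to about 1 mm, and the heights match the text. I'll place the 94 mm post first, on the carrier next to the gauge.

```bash
cat > act.py <<'E'
from workcell import robot, claw, readout
import numpy as np
O=[np.pi,0,1.751]
POST={94:(.4484,.0856),76:(.4882,-.0804),58:(.4346,.2583),40:(.4669,-.2806)}
CAR={94:(.6591,.0897),76:(.6422,-.0035),58:(.6293,-.0742),40:(.6130,-.1638)}
def rep(m):
    s=readout.get_state(); print(m,"t",round(s["clock"],1),s["eef_pos"].round(4),"w",round(s["width"],4),"g",round(s["grasp_force"],1),"f",s["ft_force"].round(1))
def transfer(h):
    (x,y),(X,Y)=POST[h],CAR[h]; g=h/1e3-.031
    claw.gripper_to(.06)
    robot.move_ptp([x,y,max(.17,g+.08)],O)
    if robot.move_straight([x,y,g],vel=.12,max_force=10): rep("UNEXPECTED CONTACT"); raise SystemExit
    claw.gripper_to(0,20); rep("gripped")
    robot.move_straight([x,y,g+.15],vel=.15)
    if readout.get_state()["width"]<.02: rep("LOST"); raise SystemExit
    robot.move_straight([X,Y,g+.15],vel=.2)
    robot.move_straight([X,Y,g+.031],vel=.12); robot.wait(.2)
    print("touch",robot.move_straight([X,Y,g+.024],vel=.015,max_force=3)); rep("set")
    claw.gripper_to(.06); rep("open")
    robot.move_straight([X,Y,g+.12],vel=.15)
E
python3 - <<'E'
from act import *
transfer(94); rep("end")
from vis import *
T,_=vision.grab_frame("top");S,_=vision.grab_frame("scene")
a=cv2.resize(T[90:210,220:420],(500,300),interpolation=3);b=cv2.resize(S[120:350,180:510],(500,300),interpolation=3)
cv2.imwrite("pics/a94.png",np.vstack([a,b])[:,:,::-1])
E
```

```text
gripped t 4.5 [0.4484 0.0856 0.0631] w 0.0224 g 20.0 f [-1.4  1.   0.8]
touch True
set t 8.6 [0.6591 0.0897 0.089 ] w 0.0227 g 20.0 f [-0.7  0.   5.5]
open t 9.3 [0.6583 0.0896 0.0879] w 0.0598 g 0.0 f [ 0.2 -0.5  0.2]
end t 10.1 [0.6584 0.0896 0.182 ] w 0.0601 g 0.0 f [-0.  -0.4  0.6]
```

View pics/a94.png

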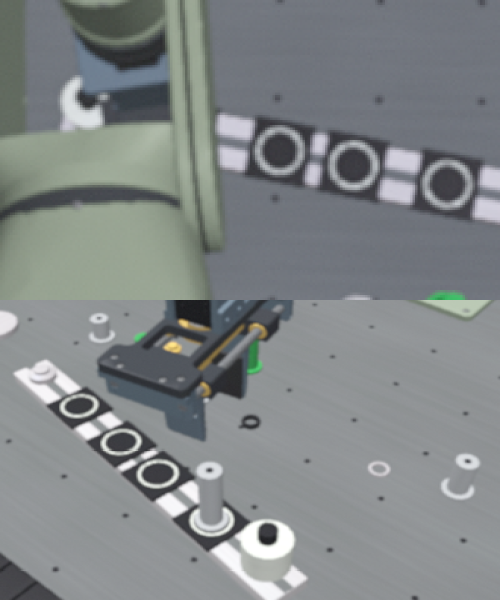

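In the view, the 94 mm post stands upright inside the ring next to the gauge (picture (210,520)). I'll move the other three, then measure all four.

```bash
python3 - <<'E'
from act import *
for h in(76,58,40): transfer(h)
robot.move_ptp([.25,.45,.25],O); rep("end")
from vis import *
T,_=vision.grab_frame("top");S,_=vision.grab_frame("scene");np.savez("fin.npz",T=T,S=S)
a=cv2.resize(T[100:200,230:470],(720,300),interpolation=3);b=cv2.resize(S[130:350,180:400],(300,300),interpolation=3)
cv2.imwrite("pics/fin.png",np.vstack([a,cv2.copyMakeBorder(b,0,0,0,420,0)])[:,:,::-1])
for h in(94,76,58,40):
    X0=[*CAR[h],.026+h/1e3]; gt,gs=proj("top",X0)[0],proj("scene",X0)[0]
    ut,us=hole(T,gt),hole(S,gs); ut,us=hole(T,ut),hole(S,us); X=tri(us,ut); print(h,X.round(4),"err mm",((X-X0)*1e3).round(1))
E
```

```text
gripped t 13.2 [ 0.4882 -0.0804  0.0451] w 0.0226 g 20.0 f [-0.4 -0.1  2. ]
touch True
set t 17.1 [ 0.6422 -0.0035  0.071 ] w 0.0227 g 20.0 f [-0.2 -0.1  4.3]
open t 17.9 [ 0.6414 -0.0035  0.07  ] w 0.0602 g 0.0 f [ 0.9 -0.3  0.7]
gripped t 22.2 [0.4345 0.2583 0.0271] w 0.0224 g 20.0 f [-1.2 -0.   0.3]
touch True
set t 27.1 [ 0.6294 -0.0742  0.053 ] w 0.0222 g 20.0 f [ 0.2 -0.1  3.2]
open t 27.8 [ 0.6286 -0.0741  0.0521] w 0.0602 g 0.0 f [ 0.1 -0.3 -0.6]
gripped t 32.0 [ 0.4668 -0.2806  0.0091] w 0.0224 g 20.0 f [-0.3  0.   1.2]
touch True
set t 36.0 [ 0.613  -0.1639  0.0349] w 0.0227 g 20.0 f [-1.  -0.7  3.6]
open t 36.7 [ 0.6123 -0.1636  0.0342] w 0.0597 g 0.0 f [-0.7 -0.2  0.1]
end t 40.1 [0.2506 0.4497 0.2498] w 0.0601 g 0.0 f [ 0.8  0.6 -0.2]
94 [0.6592 0.0895 0.1207] err mm [ 0.1 -0.2  0.7]
76 [ 0.6423 -0.0035  0.1028] err mm [ 0.1 -0.   0.8]
58 [ 0.6295 -0.0737  0.085 ] err mm [0.2 0.5 1. ]
40 [ 0.6131 -0.1638  0.0672] err mm [ 0.1 -0.   1.2]
```

View pics/fin.png

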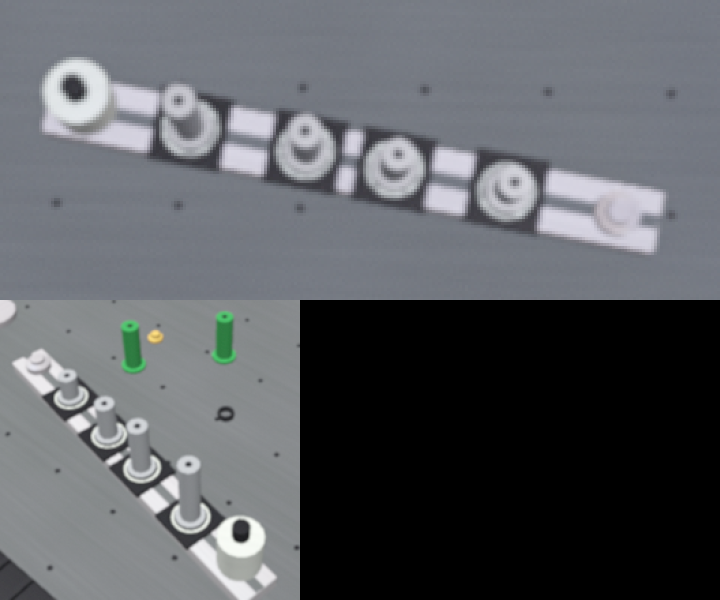

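All four posts stand upright inside their rings. In the scene crop they step down from the gauge at (188,490), (140,445), (106,420) and (69,388). Each is within about 0.5 mm of its ring's centre, and the green posts haven't been touched.

```bash
python3 -c "
from workcell import robot
print(robot.hand_in())"
```

```text
the job is handed in; nothing more can be done
None
```

The job is handed in: the 94, 76, 58 and 40 mm posts stand upright in that order from the gauge, each about 0.5 mm or less from its ring's centre by camera measurement, finished at about 40 s of the 112 s allowed.

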